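Tare the dye scale and weigh a cone

TASK

Stand the empty perforated basket in the middle of the scale's steel platform and let go, then press the oblong tare key on the keypad console just until it clicks, without pushing it on to its bottom stop, and let it come back up. Then lay the longer of the two seed cones in the basket to weigh it, without dropping it in from a height. Leave the two round keys, the short cone and everything else on the table alone.

Things in the scene. Friction and masses are not known exactly. Their poses are not given: they have to be found in the camera images.
- basket: loose open white basket with perforated walls, 150 (own x) x 125 (own y) x 55 mm high, 0.16 kg. Origin: centre of its underside. Its rim, 10 mm wide, 12 mm tall (43 to 55 mm up), can be pinched from above: rim centrelines at own y = +-57.5 mm and own x = +-70 mm. Walls 4 mm, inner floor 4 mm up, clear opening 130 x 105 mm. Starts on the table at any of three places.
- platform (a point): centre of the top face of the scale's square steel platform, 170 x 170 mm, 45 mm above the table, axes parallel to its sides, z up. The scale (low grey base under the platform) is fixed to the table.
- console: the scale's grey keypad console, 110 (own x) x 150 (own y) x 40 mm, fixed; origin: centre of its underside. Display strip along its +x edge, before it a row of three grey keys along own y at own x = -18 mm: the oblong tare key at own y = -45 mm, round ones (26 mm across) at 0 and +45 mm. Keys stand 14 mm proud of the top.
- tare_key_top (a point): centre of the top of the oblong tare key (46 mm along the console's x, 28 mm along its y), 54 mm above the table at rest; moves down with the key; axes those of the console.
- tare_key (a joint): tare key travel (m): 0 at rest, grows as it is pressed straight down, 0.010 at the bottom stop. A snap dome: the force climbs to about 5 N at 3 mm of travel, drops (the click, complete by 4 mm) to about 3 N at 8 mm, then climbs to 5 N just before the hard stop. Springs back by itself.
- round_key1 (a joint): travel (m) of the round key in the middle of the console; same kind of key; not to be pressed.
- round_key2 (a joint): travel (m) of the round key at the console's own +y end; not to be pressed.
- long_cone: the long brown dried seed cone, 90 mm long along its own x, 38 mm thick, about 0.07 kg, lying loose on the table; origin: middle of its length, on its underside. Grasp it across its thickness from above.
- long_cone_mid (a point): centre of the long cone, on its axis, 19 mm above its underside; x along the cone.
- short_cone: the short seed cone, 55 mm long and 38 mm thick, otherwise like the long one; origin in the middle on its underside; to be left where it is. The two cones lie beyond the other things, left and right, in either order.
- jar: amber jar with a wooden lid, 60 mm across, 85 mm high, standing between the cones; bystander.
- mallet: hammer lying at the left (+y) side, 190 mm long; bystander.
- scissors: scissors with black handles lying at the right (-y) side, about 130 mm long; bystander.
- spare_block: wooden block 100 x 70 x 18 mm lying beyond the left-hand things; bystander.
Mind the look-alikes: they are no part of the job. Leave any green look-alike of the basket alone.

How it is judged:
By the outcome, as a careful person would: the job done as asked, in the order asked, and still so for the second after the job is handed in, with the robot touching nothing.
It also fails if it takes over 72 s, if anything falls off the work surface, if the arm or the gripper's body presses on something with over 40 N, if the wrist force passes 120 N, or if a joint passes its speed limit or range.

ROBOT

A 6-joint arm with a two-finger parallel gripper is mounted at the origin on the work surface. World frame = base frame: x ahead of the robot, y to its left, z up, the work surface at z = 0. Lengths are in m, angles in rad, forces in N, time in s.
With the tool pointing down it reaches from about 0.375 to 0.975 m from the base axis. Payload 3.8 kg.
Tool frame: the origin (TCP) lies midway between the tips of the shut fingers; the grasp point (between the pads) lies 19 mm behind it; z points along the fingers, y is the line along which they close (so a half turn about z gives the same grasp; the last joint's range is limited). The gripper opens to 88 mm and grips with 3 to 60 N. Pads are 18 mm wide; open, the fingers measure 123 mm over their backs; the gripper's body (75 mm by 187 mm) begins 45 mm behind the grasp point.
Start: joints at [-1.193, 0.264, 1.604, -0, 1.274, -0.037], TCP at [0.272, -0.618, 0.239] pointing down, gripper open.
Joint ranges: [-2.63, 2.63], [-0.94, 2.18], [0.31, 2.57], [-1.31, 4.45], [0, 2.66], [-2.55, 2.55]. Speed limits (rad/s): [2.57, 2.57, 3.14, 3.14, 3.14, 3.14].

INTERFACE

Orientations are given as a 3x3 rotation matrix whose columns are the frame's x, y, z axes.
In Python, from rig import manip, kin, cams, ticket gives the robot as it stands. Calls block until the motion is done:
- manip.goto(position, orientation): joint-space move of the TCP to a pose.
- manip.move_straight(position, max_speed=0.15, frame=None): straight line of the TCP; frame=None keeps the orientation; max_speed is the mean speed in m/s.
- manip.set_joints(angles): joint-space move.
- manip.open_jaws() and manip.grasp(f_grip=None): open the fingers fully, or close them until they stop; f_grip is the grip in N (None keeps the last).
- manip.wait(seconds).
- kin.inverse_kinematics(position, orientation): joint angles nearest the present ones, or None.
- cams.camera(name): name is "scene" or "top" or "wrist"; returns a dict with "frame" (384x512x3 uint8, red, green, blue), "depth" (384x512 float32, m along the optical axis (not along the pixel's ray), 0 where there is no reading), "fx", "fy", "cx", "cy" (pixels), "cam_to_world" (4x4, takes a point from camera to world coordinates). Camera axes: x right, y up, looking along -z (the intrinsics and any distortion apply to the point x, -y, -z); pixel columns grow to the right and rows downward; lengths in m; the calibration is good to about 2 mm. A picture is of the moment at which its call begins.
A pose or a line that the arm cannot do raises manip.Unreachable and nothing moves.
- ticket.finish_job(): hands the job in; it is judged then, once.
Trained networks look in the newest picture that a camera, given by its name, has taken for a name from the list of things; names that differ only in an ending like _2 or _b are one class to them, and where a whole thing is asked for, a point or a joint stands for the part that bears it (a point fixed in the world has none). Each returns a list of dicts, best first, with "confidence" (0 to 1); they miss things now and then, are a little off and sometimes report something else, mostly with a low value. They report only what shows in the picture. A call takes as long as a camera call. They do not tell look-alikes from the thing itself.
- cams.cut_out(target, camera): "pixels" (384x512 bool, what is visible of it) and "rect" ([left, top, width, height] in pixels, round what is visible of it).
Readings, each from a call of its own:
- manip.get_t(): time.
- manip.get_q(): joint angles.
- manip.get_dq(): joint speeds.
- manip.get_effort(): joint torques, N m.
- manip.get_tool_pos(): TCP position.
- manip.get_tool_rot(): TCP orientation.
- manip.get_wrist_force(): force on the tool from outside, world axes, zero at the start.
- manip.get_moment(): the same for the moment, N m.
- manip.get_grip_width(): finger opening in m.
- manip.get_finger_force(): force on a finger pad.
Only numpy, scipy, OpenCV 4.12 (cv2) and the standard library are available. Lean on these libraries where they do the work, as an engineer would, in place of code of your own. Each camera call takes 0.05 s, during which the arm holds its last target. There are 200 camera calls.

## Working session

There is one attempt and no reset: what is moved stays moved. The work goes in short steps, each a Python script; the robot and the scene stay as the last script left them, time stands still between calls to the robot, and variables do not carry over. Pictures are saved under pics/ and viewed, at most 10 in all, crops included, and the job is handed in when it is done.

```bash
ls; mkdir -p pics; cat > h.py <<'E'
import numpy as np, cv2
from rig import manip, kin, cams, ticket
def pts(c, mask):
    v,u=np.nonzero(mask&(c["depth"]>0)); d=c["depth"][v,u]
    P=np.c_[(u-c["cx"])/c["fx"]*d, -(v-c["cy"])/c["fy"]*d, -d, np.ones(len(d))]
    return (P@np.asarray(c["cam_to_world"]).T)[:,:3]
def save(c,n): cv2.imwrite("pics/"+n,cv2.cvtColor(c["frame"],cv2.COLOR_RGB2BGR))
def down(yaw):  # tool z down, tool y (closing line) at angle yaw in world
    y=np.array([np.cos(yaw),np.sin(yaw),0]); z=np.array([0,0,-1.]); return np.c_[np.cross(y,z),y,z]
E
python3 - <<'E'
from h import *
t=cams.camera("top"); s=cams.camera("scene")
cv2.imwrite("pics/t.png",cv2.resize(cv2.cvtColor(t["frame"],cv2.COLOR_RGB2BGR),(800,600)));save(s,"s.png")
for k in("distortion","dist"): print(t.get(k))
print(t.keys())
for n in ["basket","platform","console","tare_key","round_key1","round_key2","long_cone","short_cone","jar"]:
    try:
        for r in cams.cut_out(n,"top"):
            P=pts(t,r["pixels"]); hi=P[P[:,2]>P[:,2].max()-.008]
            m=cv2.minAreaRect((P[:,:2]*1000).astype(np.float32))
            print(n,round(r["confidence"],2),np.round(r["rect"]),len(P),P.mean(0).round(3),P[:,2].max().round(3),np.round(m[0]),np.round(m[1]),round(m[2],1))
    except Exception as e: print(n,e)
print(manip.get_t())
E
```

```text
pics
None
None
dict_keys(['frame', 'depth', 'fx', 'fy', 'cx', 'cy', 'cam_to_world'])
basket 0.68 [134. 184.  50.  53.] 1858 [0.463 0.295 0.018] 0.062 [467. 293.] [162. 126.] 17.7
basket 0.68 [142. 250.  57.  58.] 2017 [0.242 0.253 0.018] 0.063 [241. 255.] [138. 162.] 68.6
console 0.69 [309. 186.  47.  47.] 1581 [ 0.478 -0.273  0.041] 0.059 [ 483. -277.] [151. 118.] 74.5
tare_key 0.69 [327. 213.  12.   5.] 40 [ 0.462 -0.27   0.053] 0.058 [ 462. -270.] [21. 19.] 53.9
tare_key 0.55 [339. 210.  13.  16.] 102 [ 0.448 -0.313  0.052] 0.059 [ 449. -315.] [27. 42.] 71.6
round_key1 0.44 [328. 211.  12.   8.] 68 [ 0.462 -0.27   0.05 ] 0.058 [ 463. -271.] [27. 29.] 53.8
round_key2 0.44 [328. 211.  12.   8.] 68 [ 0.462 -0.27   0.05 ] 0.058 [ 463. -271.] [27. 29.] 53.8
long_cone 0.69 [199. 132.  16.  30.] 218 [0.671 0.143 0.027] 0.04 [672. 143.] [88. 37.] 3.2
jar 0.8 [251. 130.  13.  25.] 290 [ 0.688 -0.018  0.072] 0.092 [691. -18.] [55. 51.] 52.7
jar 0.45 [370. 155.  38.  43.] 314 [ 0.582 -0.477  0.007] 0.017 [ 602. -477.] [161.  76.] 23.6
0.55
```

View pics/t.png

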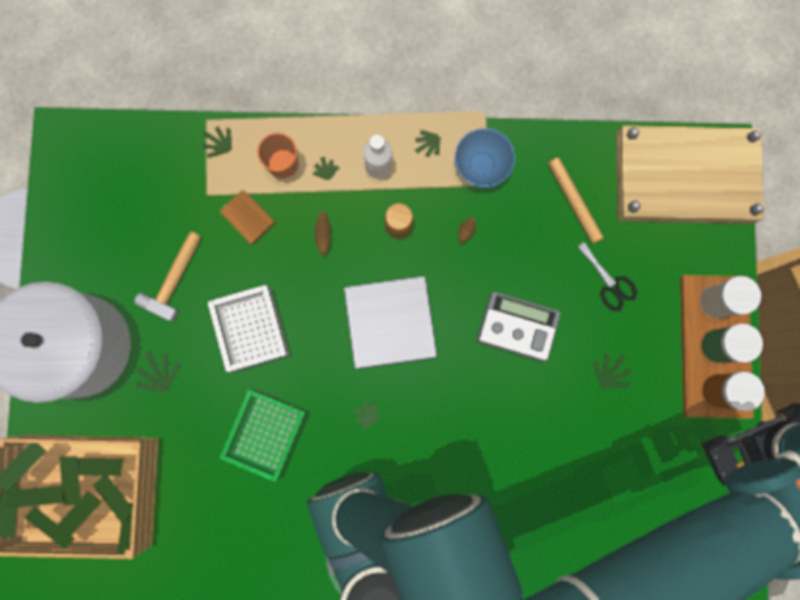

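View pics/s.png

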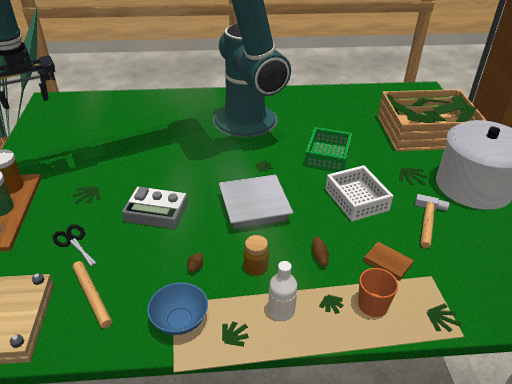

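The top view (800x600) shows the white basket at (248,328), with a green look-alike at (264,434). The platform is at (390,322) and the console at (519,326), with its tare key at (539,340). The long cone is at (323,233) and the short one at (468,230). The only thing that could be mistaken for the basket is the green one, so I choose the white. Next I'll take close wrist views on the way over.

```bash
python3 - <<'E'
from h import *
import pickle
out={}
for n,p in [("console",(0.44,-0.28,0.33)),("platform",(0.46,0.02,0.35)),("basket",(0.44,0.28,0.33))]:
    q=kin.inverse_kinematics(np.array(p),down(np.pi/2)); print(n,np.round(q,2))
    manip.goto(np.array(p),down(np.pi/2)); manip.wait(0.2)
    c=cams.camera("wrist"); out[n]=c
    if n!="platform": out[n+"_r"]=cams.cut_out(n,"wrist")
    if n=="console": out["tare_r"]=cams.cut_out("tare_key","wrist")
    print(manip.get_t(),np.asarray(c["cam_to_world"])[:3,3].round(3))
pickle.dump(out,open("o.pkl","wb"))
cv2.imwrite("pics/w.png",cv2.cvtColor(cv2.resize(np.hstack([out[n]["frame"] for n in("console","platform","basket")]),(800,200)),cv2.COLOR_RGB2BGR))
cv2.imwrite("pics/wb.png",cv2.cvtColor(out["basket"]["frame"],cv2.COLOR_RGB2BGR))
for n in ("console","platform","basket"):
    P=pts(out[n],out[n]["depth"]>0); print(n,P.min(0).round(3),P.max(0).round(3))
    h=np.histogram(P[:,2],bins=np.arange(-.02,.12,.004)); print(dict(zip(h[1].round(3).tolist(),h[0].tolist())))
E
```

```text
console [-0.61 -0.07  1.81 -0.    1.41 -2.19]
2.7583 [ 0.356 -0.281  0.475]
platform [-0.01 -0.2   1.88 -0.    1.46 -1.58]
4.1667 [0.376 0.019 0.495]
basket [ 0.52 -0.07  1.81 -0.    1.41 -1.05]
5.4917 [0.356 0.279 0.476]
console [ 0.265 -0.718 -0.004] [0.93  0.143 0.421]
{-0.02: 0, -0.016: 0, -0.012: 0, -0.008: 0, -0.004: 80111, 0.0: 41521, 0.004: 1433, 0.008: 1603, 0.012: 3211, 0.016: 802, 0.02: 765, 0.024: 742, 0.028: 402, 0.032: 431, 0.036: 2483, 0.04: 9913, 0.044: 9244, 0.048: 468, 0.052: 1028, 0.056: 29, 0.06: 13, 0.064: 5, 0.068: 3, 0.072: 2, 0.076: 0, 0.08: 0, 0.084: 0, 0.088: 0, 0.092: 0, 0.096: 0, 0.1: 0, 0.104: 0, 0.108: 0, 0.112: 0}
platform [ 0.281 -0.783 -0.762] [1.883 0.802 0.441]
{-0.02: 0, -0.016: 0, -0.012: 0, -0.008: 9, -0.004: 68801, 0.0: 40842, 0.004: 2504, 0.008: 897, 0.012: 1067, 0.016: 2076, 0.02: 1197, 0.024: 1185, 0.028: 1184, 0.032: 1227, 0.036: 2192, 0.04: 8568, 0.044: 11346, 0.048: 1247, 0.052: 4963, 0.056: 324, 0.06: 200, 0.064: 190, 0.068: 229, 0.072: 243, 0.076: 370, 0.08: 329, 0.084: 610, 0.088: 86, 0.092: 122, 0.096: 141, 0.1: 128, 0.104: 114, 0.108: 101, 0.112: 84}
basket [ 0.266 -0.159 -0.004] [0.931 0.709 0.422]
{-0.02: 0, -0.016: 0, -0.012: 0, -0.008: 0, -0.004: 71226, 0.0: 44508, 0.004: 4118, 0.008: 610, 0.012: 920, 0.016: 2557, 0.02: 1208, 0.024: 1528, 0.028: 684, 0.032: 655, 0.036: 523, 0.04: 3293, 0.044: 11235, 0.048: 700, 0.052: 4524, 0.056: 588, 0.06: 421, 0.064: 399, 0.068: 422, 0.072: 411, 0.076: 501, 0.08: 320, 0.084: 299, 0.088: 304, 0.092: 308, 0.096: 287, 0.1: 246, 0.104: 245, 0.108: 231, 0.112: 217}
```

View pics/w.png

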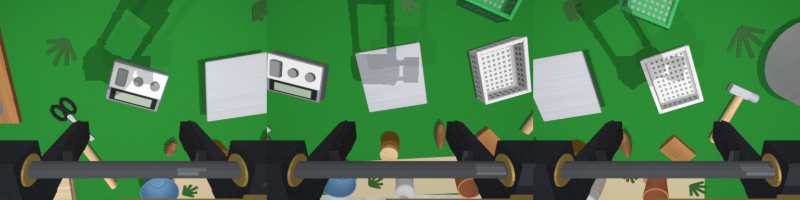

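View pics/wb.png

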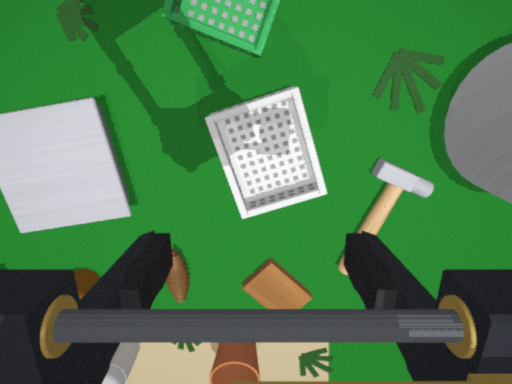

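The strip shows the console, platform and basket views. In the close view the white basket is centred at (267,152). The green look-alike is at (225,15), so the choice stands. Next I'll fit poses from the depth points.

```bash
cat >> h.py <<'E'
def fit(c,ctr,r,z0,z1):
    P=pts(c,c["depth"]>0); P=P[(np.hypot(*(P[:,:2]-ctr).T)<r)&(P[:,2]>z0)&(P[:,2]<z1)]
    # drop isolated flying pixels: raster + opening
    k=((P[:,:2]-ctr+r)*1000).astype(int); im=np.zeros((int(2000*r)+1,)*2,np.uint8); im[k[:,0],k[:,1]]=255
    im=cv2.morphologyEx(im,cv2.MORPH_CLOSE,np.ones((5,5))); im=cv2.morphologyEx(im,cv2.MORPH_OPEN,np.ones((5,5)))
    n,l,s,_=cv2.connectedComponentsWithStats(im); b=1+np.argmax(s[1:,4])
    q=np.argwhere(l==b).astype(np.float32)
    m=cv2.minAreaRect(q); return np.array(m[0])/1000+ctr-r, np.round(m[1],1), round(m[2],1), P[:,2].mean().round(4)
E
python3 - <<'E'
from h import *
import pickle
o=pickle.load(open("o.pkl","rb"))
print("basket",fit(o["basket"],np.array([.464,.293]),.11,.047,.06))
print("basket from platf",fit(o["platform"],np.array([.464,.293]),.11,.047,.06))
for n in("platform","console","basket"): print("platform",n,fit(o[n],np.array([.47,.01]),.13,.040,.05))
for n in("platform","console"): print("console",n,fit(o[n],np.array([.48,-.275]),.11,.036,.048))
print("tare",fit(o["console"],np.array([.449,-.315]),.035,.0495,.058))
print("rk1",fit(o["console"],np.array([.462,-.27]),.022,.0495,.058))
for r in o["tare_r"]:
    P=pts(o["console"],r["pixels"]); print(r["confidence"],P.mean(0),r["rect"])
print("cone",fit(o["platform"],np.array([.672,.143]),.07,.008,.045), fit(o["basket"],np.array([.672,.143]),.07,.008,.045))
E
```

```text
basket (array([0.46176834, 0.29100595]), array([150.4, 125.9]), 18.0, np.float64(0.054))
basket from platf (array([0.46171494, 0.29027269]), array([150.6, 126.4]), 17.8, np.float64(0.0534))
platform platform (array([ 0.48182434, -0.00494595]), array([169.7, 170.5]), 9.5, np.float64(0.0445))
platform console (array([ 0.48228378, -0.00920271]), array([169.8, 163.6]), 9.5, np.float64(0.0443))
platform basket (array([ 0.4819203 , -0.00460539]), array([169.9, 171. ]), 9.4, np.float64(0.0447))
console platform (array([ 0.47953087, -0.2755441 ]), array([149.9, 109.8]), 74.8, np.float64(0.041))
console console (array([ 0.4797316 , -0.27613107]), array([149.5, 109.7]), 74.5, np.float64(0.0408))
tare (array([ 0.45032803, -0.31468472]), array([27.5, 44.9]), 73.6, np.float64(0.053))
rk1 (array([ 0.462, -0.272]), array([24., 22.]), 90.0, np.float64(0.0531))
0.91 [ 0.44978719 -0.31381026  0.05168725] [216.7, 128.6, 30.3, 40.1]
cone (array([0.669, 0.142]), array([92.2, 29.5]), 2.2, np.float64(0.0285)) (array([0.672 , 0.1465]), array([29., 86.]), 90.0, np.float64(0.0285))
```

```bash
python3 - <<'E'
from h import *
B=np.array([.462,.2907]); a=np.radians(18.0); oy=np.array([-np.sin(a),np.cos(a)])
g=B-oy*.0575; R=down(a+np.pi/2)
manip.goto(np.r_[g,.12],R); f0=np.array(manip.get_wrist_force())
manip.move_straight(np.r_[g,.030],max_speed=.1); print("F",np.array(manip.get_wrist_force())-f0)
manip.grasp(45); print("w",manip.get_grip_width(),manip.get_tool_pos())
manip.move_straight(np.r_[g,.17],max_speed=.12); print("w",manip.get_grip_width(),np.array(manip.get_wrist_force())-f0,manip.get_t())
save(cams.camera("scene"),"lift.png")
E
```

```text
F [-0.53636813  0.91135981 -0.94067436]
w 0.008855718976734308 [0.47971649 0.23611417 0.02995473]
w 0.009238332397845309 [ 0.01634565  0.3036295  -2.04664848] 9.9083
```

View pics/lift.png

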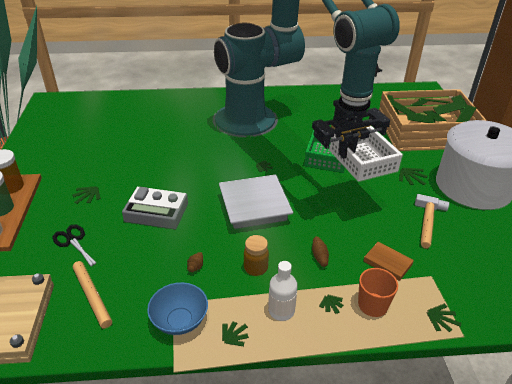

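The basket is held level at (365,150), so I'll place it.

```bash
python3 - <<'E'
from h import *
C=np.array([.4822,-.0045]); a=np.radians(9.5); oy=np.array([-np.sin(a),np.cos(a)])
g=C-oy*.0575; R=down(a+np.pi/2)
manip.move_straight(np.r_[g,.17],max_speed=.15,frame=R); manip.wait(.2); f0=np.array(manip.get_wrist_force())
manip.move_straight(np.r_[g,.082],max_speed=.08)
for z in np.arange(.081,.0715,-.001):
    manip.move_straight(np.r_[g,z],max_speed=.02); f=np.array(manip.get_wrist_force())-f0
    print(round(z,4),f.round(1))
    if f[2]>2.5: break
manip.open_jaws(); manip.wait(.2)
manip.move_straight(np.r_[g,.17],max_speed=.15)
b=np.array([.40,-.0045,.30]); manip.goto(b,down(np.pi/2)); manip.wait(.2)
c=cams.camera("wrist"); save(c,"placed.png"); print(fit(c,C,.12,.092,.106),manip.get_t())
print("plat",fit(c,C,.14,.038,.05))
E
```

```text
0.081 [ 0.4 -0.9  0.1]
0.08 [-1.7 -1.1  0.4]
0.079 [-0.5 -0.2 -0.6]
0.078 [0.4 0.2 0.4]
0.077 [ 0.2  0.2 -0.4]
0.076 [-0.3 -0.3  1.2]
0.075 [-0.2 -0.4  1.8]
0.074 [-3.  -0.7  7.4]
(array([ 0.48215946, -0.00575676]), array([150.4, 125.8]), 9.5, np.float64(0.0987)) 18.7167
plat (array([ 0.49275406, -0.00532433]), array([122.5, 113.9]), 9.5, np.float64(0.0471))
```

View pics/placed.png

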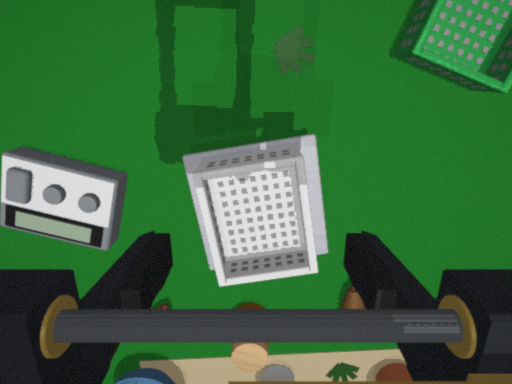

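The basket stands centred within about 1 mm and is square to the platform; its centre is at (255,215) in the image. Now the tare key.

```bash
python3 - <<'E'
from h import *
k=np.array([.4502,-.3144]); yaw=np.radians(-15.4)
qs=[kin.inverse_kinematics(np.r_[k,.12],down(y)) for y in (yaw,yaw+np.pi)]; print([None if q is None else np.round(q,2) for q in qs])
R=down(min([(yaw,qs[0]),(yaw+np.pi,qs[1])],key=lambda t:9 if t[1] is None else abs(t[1][5]-manip.get_q()[5]))[0])
manip.grasp(5)
manip.goto(np.r_[k,.12],R); manip.move_straight(np.r_[k,.065],max_speed=.08); manip.wait(.2)
F=lambda n=8: np.mean([(manip.wait(.01),manip.get_wrist_force()[2])[1] for _ in range(n)])
f0=F(20); log=[]; peak=0
for z in np.arange(.057,.0464,-.0005):
    manip.move_straight(np.r_[k,z],max_speed=.03); f=F()-f0; zt=manip.get_tool_pos()[2]; log.append((round(zt*1e3,2),round(f,1)))
    peak=max(peak,f)
    if peak>3.5 and f<peak-0.8 and zt<.0495: break
    if f>9: break
print(log)
manip.move_straight(np.r_[k,.12],max_speed=.1); print(manip.get_t(),manip.get_tool_pos())
E
```

```text
[array([-0.65,  0.13,  1.99, -0.  ,  1.02, -0.39]), None]
[(np.float64(56.79), np.float64(-0.2)), (np.float64(56.6), np.float64(-0.3)), (np.float64(56.0), np.float64(-0.2)), (np.float64(55.48), np.float64(-0.1)), (np.float64(54.97), np.float64(-0.3)), (np.float64(54.47), np.float64(-0.3)), (np.float64(54.14), np.float64(1.5)), (np.float64(53.7), np.float64(2.7)), (np.float64(53.13), np.float64(4.1)), (np.float64(52.62), np.float64(4.5)), (np.float64(52.05), np.float64(4.8)), (np.float64(51.56), np.float64(4.8)), (np.float64(51.05), np.float64(5.0)), (np.float64(50.52), np.float64(4.5)), (np.float64(50.0), np.float64(4.5)), (np.float64(49.48), np.float64(4.5)), (np.float64(48.98), np.float64(4.0))]
28.9917 [ 0.44968321 -0.31397107  0.11929425]
```

The force trace shows contact at 54.4 mm, a peak of 5 N about 3 mm down, and a clear drop after that. I stopped at about 5.4 mm of travel and came back up. Now the cone.

```bash
python3 - <<'E'
from h import *
manip.open_jaws()
manip.goto(np.array([.58,.143,.28]),down(np.pi/2)); manip.wait(.2)
c=cams.camera("wrist")
r=cams.cut_out("long_cone","wrist")
im=c["frame"].copy()
for x in r:
    P=pts(c,x["pixels"]); P=P[P[:,2]>.012]; m=cv2.minAreaRect((P[:,:2]*1000).astype(np.float32)); print(x["confidence"],x["rect"],P.mean(0).round(4),P[:,2].max(),m)
print(fit(c,np.array([.671,.144]),.07,.010,.045),fit(c,np.array([.671,.144]),.07,.02,.045),manip.get_t())
cv2.imwrite("pics/cone.png",cv2.cvtColor(im,cv2.COLOR_RGB2BGR))
E
```

```text
0.94 [247.8, 177.8, 26.7, 68.2] [0.6679 0.1447 0.0297] 0.03839460568623698 ((670.7998046875, 145.04486083984375), (93.20573425292969, 33.485530853271484), 7.6432318687438965)
(array([0.6705, 0.144 ]), array([32., 93.]), 90.0, np.float64(0.0291)) (array([0.67098483, 0.14387939]), array([92.3, 31.8]), 2.3, np.float64(0.0296)) 32.4417
```

View pics/cone.png

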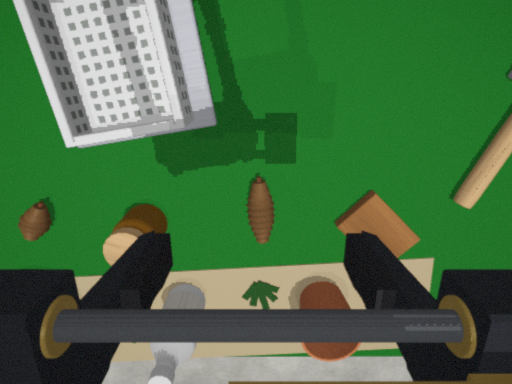

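```bash
python3 - <<'E'
from h import *
g=np.array([.6705,.1445]); R=down(np.radians(93.5))
manip.goto(np.r_[g,.12],R); f0=np.array(manip.get_wrist_force())
manip.move_straight(np.r_[g,.004],max_speed=.1); print((np.array(manip.get_wrist_force())-f0).round(1))
manip.grasp(15); print("w",manip.get_grip_width(),manip.get_tool_pos())
manip.move_straight(np.r_[g,.19],max_speed=.15); print("w",manip.get_grip_width(),manip.get_finger_force())
C=np.array([.4822,-.0057]); R=down(np.radians(44.5))
manip.move_straight(np.r_[C,.19],max_speed=.15,frame=R); manip.wait(.2)
c=cams.camera("wrist"); save(c,"held.png"); print(fit(c,C,.12,.092,.106),manip.get_t(),manip.get_grip_width(),manip.get_tool_pos())
E
```

```text
[ 0.6 -0.3  1. ]
w 0.03769501767236156 [0.67045248 0.14452899 0.00396525]
w 0.03795942074161633 14.999136058904696
(array([ 0.48225405, -0.00552434]), array([150.4, 125.6]), 9.5, np.float64(0.099)) 38.725 0.037949627979660845 [ 0.48238548 -0.00549015  0.18988174]
```

View pics/held.png

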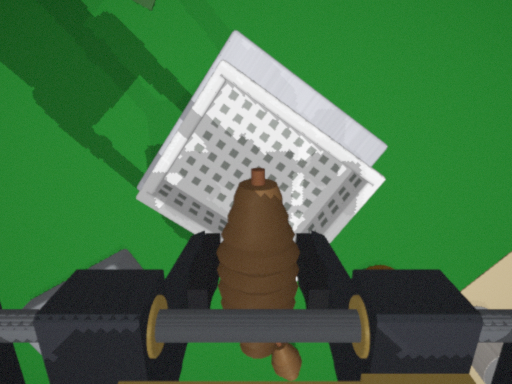

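The long cone is held at (258,260) over the basket, and the basket hasn't moved. Now I'll lower it.

```bash
python3 - <<'E'
from h import *
C=np.array([.4822,-.0057])
F=lambda: np.mean([(manip.wait(.01),manip.get_wrist_force())[1] for _ in range(6)],axis=0)
f0=F(); manip.move_straight(np.r_[C,.062],max_speed=.08); print((F()-f0).round(1))
for z in np.arange(.060,.0505,-.001):
    manip.move_straight(np.r_[C,z],max_speed=.03); f=F()-f0; print(round(z,3),f.round(1))
    if f[2]>1.5 or np.linalg.norm(f)>4: break
manip.open_jaws(); manip.wait(.3); print((F()-f0).round(1))
manip.move_straight(np.r_[C,.2],max_speed=.1)
manip.goto(np.array([.38,-.0057,.32]),down(np.pi/2)); manip.wait(.3)
c=cams.camera("wrist"); save(c,"done.png"); print(fit(c,C,.12,.092,.106),manip.get_t())
for x in cams.cut_out("long_cone","wrist"): P=pts(c,x["pixels"]); print(x["confidence"],P.mean(0).round(3),P.max(0).round(3))
E
```

```text
[ 0.6 -0.6 -0.1]
0.06 [-0.2 -0.1 -0. ]
0.059 [ 0.5 -0.1  0. ]
0.058 [ 0.1 -0.4  0.3]
0.057 [-0.  -0.   0.3]
0.056 [ 0.5 -0.1 -0.2]
0.055 [-0.2 -0.5  0.3]
0.054 [ 0.2 -0.5 -0.1]
0.053 [ 0.1 -0.1 -0.1]
0.052 [-2.7  0.1  7.8]
[-0.1 -0.1  1.1]
(array([ 0.48193859, -0.00571842]), array([150.5, 125.5]), 9.4, np.float64(0.0987)) 47.2583
0.57 [ 0.48  -0.008  0.078] [0.53  0.026 0.087]
0.32 [ 0.472 -0.267  0.039] [ 0.573 -0.189  0.056]
```

View pics/done.png

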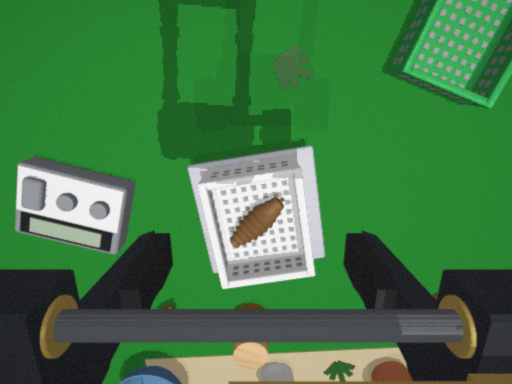

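The long cone lies in the basket at (258,222). The basket is still centred on the platform, and the gripper is clear. Handing in.

```bash
python3 -c "
from rig import ticket
print(ticket.finish_job())"
```

```text
the job is handed in; nothing more can be done
None
```

The job is handed in at about 47 s of the 72 s allowed: the basket stands about 1 mm off the platform's centre, the tare key was pressed about 5.4 mm (past the click, short of the stop) and let back up, and the long cone lies in the basket, lowered to its floor before release.

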